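# Feel out the high spot on a base plate and mark it

## Task

One of the six ringed spots on the aluminium base plate stands a few millimetres higher than all the others. Take the yellow spring-tip probe from its wooden stand, feel for the highest spot with light touches of the tip, then press the probe down firmly on that spot only, about 10 mm into its spring and never to its end stop, and hold it for about a second to mark it. Put the probe back upright and fully home in the hole of its stand, and leave the other things on the bench where they are.

Things in the scene. Friction and masses are not known exactly. Their poses are not given: they have to be found in the camera images.
- base_plate: bare aluminium plate, 150 (x) x 220 (y) x 20 mm, fixed to the bench, a screw in each corner. Origin: centre of its underside; z up, so its face is at z = 20 mm. Six spots lie on the face, each a thin dark ring of 29 mm radius, centres at x = -36 or +36 mm and y = -70, 0 or +70 mm
- face (a point): centre of the plate's upper face. One ringed spot (another each time) is the high one: a shallow swell 3.5 mm above the face, flat on top within 10 mm of its centre, sloping to nothing at 26 mm. One other is a decoy of the same outline, only 1.75 mm high; the other four are flush. All look much alike: tell them apart by touch
- stand: dark wooden block, 64 x 64 x 60 mm high, fixed to the bench, with a plain round vertical hole of 23 mm diameter right through its middle, in which the probe hangs by its collar. Origin: centre of its underside; hole mouth at z = 60 mm
- probe: loose spring-tip marking probe, about 0.18 kg, hanging upright in the stand. Origin: on its axis at the underside of its steel collar (34 mm diameter, 6 mm thick), which rests on the stand's top; z up. Below it a shank of 16 mm diameter, 20 mm long, then a thin sprung rod with a brass ball (10 mm diameter) whose lowest point is 50 mm below the origin when free
- grip (a point): place to grip, on the probe's axis 30 mm above the collar's underside: square yellow handle, 22 x 22 mm, faces square to the probe's x and y, from 6 to 62 mm above the collar's underside, black bands near its top, then a 4 mm cap. Grip just above the collar, which stops the fingers from slipping down
- tip (a point): lowest point of the probe's brass ball tip; moves with the rod
- plunger (a joint): how far the sprung tip is pushed up into the probe (m): 0 free, 0.014 end stop. It starts to move at 1.8 N and takes 0.9 N per further mm (4.5 N at 3 mm, 10.8 N at 10 mm, 14.4 N at the stop). A light touch is under 4 mm; over 6 mm is pressing hard; marking needs at least 8 mm and less than 13 mm
- screw_jar: jar of screws with a blue lid, 62 x 60 x 90 mm, loose bystander; origin: centre of its underside
- sanding_block: brown sanding block, 67 x 112 x 26 mm, loose bystander; origin: centre of its underside
- flap_brush: abrasive flap wheel standing on its face with its shank up, 59 x 58 x 92 mm, loose bystander; origin: centre of its underside
Not all that is in view belongs to the job. What is shaped like the stand but pink, red or white is not meant.

How it is judged:
On the way, in this order (a step that is already met when the one before it is completed fails the run):
1. the probe is lifted out of its stand (z of probe in the frame of stand above 0.11 m), for 0.1 s.
2. the tip touches the face of the plate lightly (pushed in 0.5 to 6 mm) (x of tip in the frame of base_plate between -0.078 and 0.078 m and y of tip in the frame of base_plate between -0.113 and 0.113 m and z of tip in the frame of base_plate below 0.026 m and value of joint plunger between 0.0005 and 0.006 m), for 0.05 s.
3. the probe is held pressed on the high spot, its tip pushed in at least 8 mm, for 0.7 s (x of tip in the frame of base_plate between -0.078 and 0.078 m and y of tip in the frame of base_plate between -0.113 and 0.113 m and z of tip in the frame of base_plate between 0.0224 and 0.026 m and value of joint plunger above 0.008 m), for 0.7 s.
At the end, for the whole second after the job is handed in: The probe, having been pressed on the high spot, hangs released, upright (within 4 degrees) and at rest in the hole of its stand, its collar on the stand's top (within 3 mm in height, 6 mm sideways), its tip sprung out (horizontal distance between probe and stand below 0.006 m and z of probe in the frame of stand between 0.057 and 0.063 m and angle between probe's own z axis and vertical below 0.07 rad and linear speed of probe below 0.02 m/s and value of joint plunger below 0.002 m); the robot touches nothing.
It fails at once if the probe is pressed hard (tip in more than 6 mm) on the plate anywhere but on top of the high spot (x of tip in the frame of base_plate between -0.078 and 0.078 m and y of tip in the frame of base_plate between -0.113 and 0.113 m and z of tip in the frame of base_plate below 0.0224 m and value of joint plunger above 0.006 m).
It fails at once if the tip is pushed to its end stop (more than 13 mm in) (value of joint plunger above 0.013 m).
It fails at once if a bystander (screw jar, sanding block, flap wheel) is moved by more than 30 mm (distance of any of screw_jar, sanding_block, flap_brush from where it was at the start of the episode above 0.03 m).
It also fails if it takes over 67 s, if anything falls off the work surface, if the arm or the gripper's body presses on something with over 40 N, if the wrist force passes 120 N, or if a joint passes its speed limit or range.

## Robot

A 6-joint arm with a two-finger parallel gripper is mounted at the origin on the work surface; the furniture and walls round the work are solid. World frame = base frame: x ahead of the robot, y to its left, z up, the work surface at z = 0. Lengths are in m, angles in rad, forces in N, time in s.
With the tool pointing down it reaches from about 0.375 to 0.9 m from the base axis. Payload 3.1 kg.
Tool frame: the origin (TCP) lies at the very end of the fingers, on their centre line; the grasp point (between the pads) lies 19 mm behind it; y points along the fingers, z is the direction in which the jaws open and shut, and the axes are right-handed (so a half turn about y gives the same grasp; the last joint's range is limited). The gripper opens to 87 mm and grips with 3 to 60 N. Pads are 19 mm wide; open, the fingers measure 117 mm over their backs; the gripper's body (75 mm by 190 mm) begins 51 mm behind the grasp point.
Start: joints at [0.991, 0.527, 1.433, -0, 1.181, -0.178], TCP at [0.244, 0.575, 0.223] pointing down, gripper open.
Joint ranges: [-3.08, 3.08], [-0.75, 2.2], [0.22, 2.44], [-1.43, 4.57], [0, 2.65], [-2.85, 2.85]. Speed limits (rad/s): [2.79, 2.79, 3.14, 3.14, 3.14, 3.14].

## Interface

Orientations are given as [roll, pitch, yaw] about the fixed x, y, z axes, in that order (R = Rz(yaw) Ry(pitch) Rx(roll)).
In Python, from station import r, vision, nets gives the robot as it stands.
- The arm moves only by the tool arm_command, never from a script. Its argument "moves" is a list of rows, each a list of 3 entries, a list of its own where there are three numbers: the shift along the tool's x, y, z in mm, then the turn, a rotation vector about the tool's x, y, z in degrees, then the closure in counts, from 0 (fully open) to 255 (shut). A call has 1 to 5 rows; each row is the pose to reach, as a shift and turn from the pose commanded when the call began, along the tool's axes at that moment; what a row does not reach only later rows make up. A row lasts 1/10 s, in which the tool goes at most 50 mm and 8.59 degrees, less where a joint would pass 70% of its speed; a pose out of reach is approached as far as the arm can. A call with a gripper value outside its range is refused whole. The fingers move at their own pace and stop on an object; "grip_force" is the grip in N (left out, the last holds). Time passes only in rows, so rows that repeat a pose let the fingers close. It gives the time, the measured TCP pose, the force and the opening at its end, in the units of the state.
- r.read_state(): the state, without advancing time (a new reading comes with each control period).
- vision.camera(name): name is "scene" or "side" or "wrist"; returns the picture (480x640x3 uint8, red, green, blue); there is no depth.
- vision.camera_model(name): a dict with "intrinsics" (3x3 intrinsics, pixels), "view" (4x4, takes a point from world to camera coordinates). Camera axes: x right, y down, z forward; pixel columns grow to the right and rows downward; lengths in m; the calibration is good to about 2 mm. A picture is of the moment at which its call begins: read the wrist's pose just before it. camera_model takes no time and is no camera call; for the wrist camera it gives the pose at the moment of the call.
- r.finish_job(): hands the job in, once; it reports no verdict.
Trained networks look in the newest picture that a camera, given by its name, has taken for a name from the list of things; names that differ only in an ending like _2 or _b are one class to them, and where a whole thing is asked for, a point or a joint stands for the part that bears it (a point fixed in the world has none). Each returns a list of dicts, best first, with "conf" (0 to 1); they miss things now and then, are a little off and sometimes report something else, mostly with a low value. They report only what shows in the picture. A call takes as long as a camera call. They do not tell look-alikes from the thing itself.
- nets.outline_of(camera, thing): "mask" (480x640 bool, what is visible of it) and "rect" ([left, top, right, bottom] in pixels, round what is visible of it).
- nets.place_of(camera, thing): "location" ([column, row] in pixels: a listed point, or the origin of a listed thing).
The state is a dict: "time_s": time; "joint_pos": joint angles; "qd": joint speeds; "joint_torque": joint torques, N m; "ee_pos": TCP position; "orientation": TCP orientation; "force": force on the tool from outside, world axes, zero at the start; "torque": the same for the moment, N m; "gripper_width": finger opening in m.
Only numpy, scipy, OpenCV 4.12 (cv2) and the standard library are available. Lean on these libraries where they do the work, as an engineer would, in place of code of your own. Each camera call takes 0.05 s, during which the arm holds its last target.

## Working session

There is one attempt and no reset: what is moved stays moved. The work goes in short steps, Python scripts to look and compute and a tool call to move; the robot and the scene stay as the last step left them, time stands still between calls to the robot, and variables do not carry over. Pictures are saved under pics/ and viewed, and the job is handed in when it is done.

Besides the shell and the picture viewer there is one more tool, called after ">>>" by a JSON object that holds its "fn" and its "kwargs". arm_command: Moves the arm, as the interface text tells. Its arguments: {"type":"object","properties":{"moves":{"type":"array"},"grip_force":{"type":"number"}},"required":["moves"]}

```bash
ls; mkdir -p pics; cat > h.py <<'E'
import numpy as np, cv2
from station import r, vision, nets
from scipy.spatial.transform import Rotation as R
def save(n,img): cv2.imwrite('pics/'+n+'.png',cv2.cvtColor(img,cv2.COLOR_RGB2BGR))
def ray(cam,px):
    m=vision.camera_model(cam);K=np.array(m['intrinsics']);V=np.array(m['view'])
    Rw=V[:3,:3].T;c=-Rw@V[:3,3];d=Rw@np.linalg.inv(K)@np.array([px[0],px[1],1.]);return c,d
def at_z(cam,px,z):
    c,d=ray(cam,px);return c+d*(z-c[2])/d[2]
def proj(cam,p):
    m=vision.camera_model(cam);K=np.array(m['intrinsics']);V=np.array(m['view'])
    q=K@(V[:3,:3]@np.array(p)+V[:3,3]);return q[:2]/q[2]
def pose():
    s=r.read_state();return np.array(s['ee_pos']),R.from_euler('xyz',s['orientation']),s
E
python3 - <<'E'
from h import *
s=r.read_state();print(s)
for c in ['scene','side','wrist']:
    save(c+'0',vision.camera(c))
    for t in ['base_plate','face','stand','probe','grip','tip']:
        print(c,t,[(np.round(o['location']).tolist(),round(o['conf'],2)) for o in nets.place_of(c,t)])
print(r.read_state()['time_s'])
E
```

```text
pics
{'time_s': 0.0, 'joint_pos': array([ 9.90486607e-01,  5.28471330e-01,  1.43389882e+00, -1.12870809e-05,
        1.18140953e+00, -1.78525812e-01]), 'qd': array([-5.06286369e-05,  1.30697691e-03,  8.03782560e-04, -1.35121842e-03,
       -4.24738945e-04, -2.06176503e-03]), 'joint_torque': array([ 2.11182356e-03, -4.40043569e+01, -1.76598179e+01,  6.34609186e-02,
        5.80586703e-02, -1.72870095e-04]), 'ee_pos': array([0.24399327, 0.57460591, 0.22156958]), 'orientation': array([-1.57295045e+00,  3.78103307e-04, -4.01780019e-01]), 'force': array([ 0.58498871, -0.98095466,  0.32509282]), 'torque': array([ 0.0372571 ,  0.01289292, -0.01048153]), 'gripper_width': 0.08698265471223404}
scene base_plate [([329.0, 264.0], 0.74), ([436.0, 302.0], 0.35)]
scene face [([330.0, 262.0], 0.72)]
scene stand [([270.0, 235.0], 0.88), ([237.0, 222.0], 0.84), ([409.0, 274.0], 0.7), ([200.0, 233.0], 0.6), ([382.0, 322.0], 0.6)]
scene probe [([268.0, 223.0], 0.72)]
scene grip [([264.0, 218.0], 0.53)]
scene tip []
side base_plate [([322.0, 265.0], 0.92)]
side face [([322.0, 254.0], 0.75)]
side stand [([247.0, 235.0], 0.97), ([496.0, 346.0], 0.77), ([384.0, 310.0], 0.71), ([313.0, 220.0], 0.66)]
side probe [([388.0, 279.0], 0.73)]
side grip [([308.0, 334.0], 0.7), ([385.0, 268.0], 0.66)]
side tip []
wrist base_plate []
wrist face []
wrist stand [([258.0, 367.0], 0.79)]
wrist probe []
wrist grip []
wrist tip []
1.05
```

View pics/scene0.png

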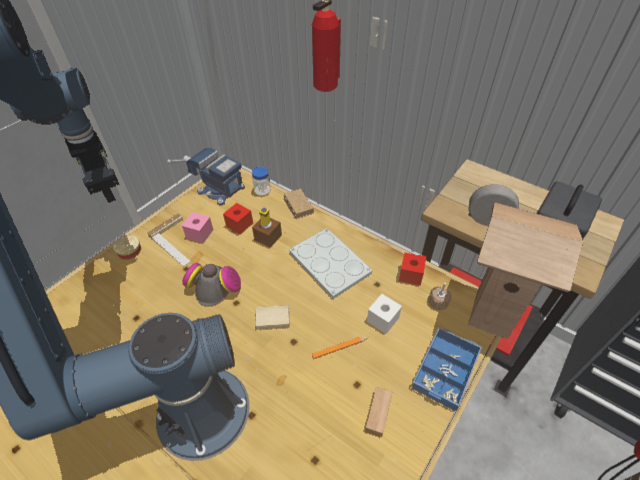

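View pics/side0.png

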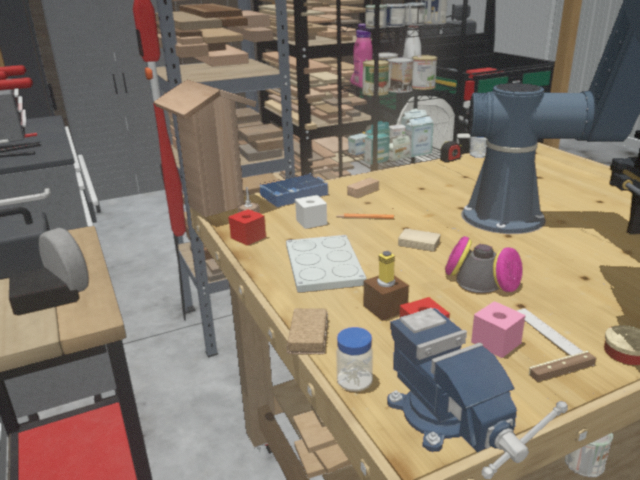

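View pics/wrist0.png

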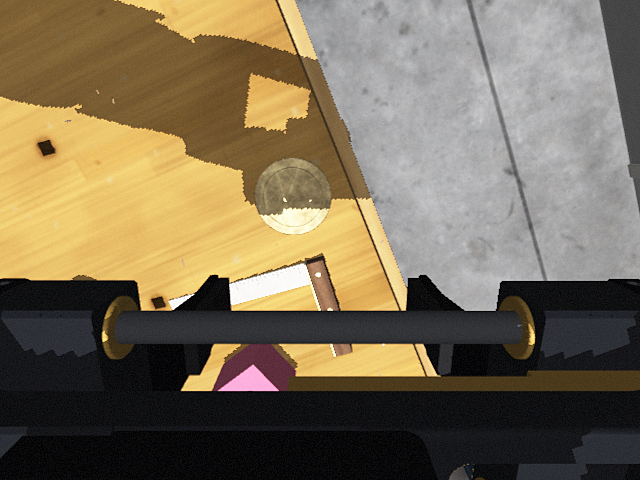

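```bash
python3 - <<'E'
from h import *
for c in ['scene','side']:
    img=vision.camera(c)
    x0,y0=(180,140) if c=='scene' else (270,200)
    save(c+'c',cv2.resize(img[y0:y0+150,x0:x0+200],None,fx=4,fy=4,interpolation=cv2.INTER_CUBIC))
    for t in ['base_plate','stand','probe','screw_jar','sanding_block','flap_brush']:
        for o in nets.outline_of(c,t)[:5]:
            m=o['mask'];ys,xs=np.nonzero(m)
            print(c,t,round(o['conf'],2),[int(v) for v in o['rect']],xs.mean().round(1),ys.mean().round(1))
            if t=='base_plate' and o['conf']>.5:
                cn=cv2.findContours(m.astype(np.uint8),0,1)[0];cn=max(cn,key=cv2.contourArea)
                a=cv2.approxPolyDP(cn,0.03*cv2.arcLength(cn,True),True)[:,0]
                print(a.tolist(),[at_z(c,p,.02).round(3).tolist() for p in a])
def tri(p,q):
    c1,d1=ray('scene',p);c2,d2=ray('side',q)
    A=np.stack([d1,-d2],1);t=np.linalg.lstsq(A,c2-c1,rcond=None)[0]
    a=c1+d1*t[0];b=c2+d2*t[1];return (a+b)/2,np.linalg.norm(a-b)
print(tri((264,218),(385,268)),tri((329,263),(322,260)))
E
```

```text
scene base_plate 0.74 [288, 229, 367, 298] 329.5 264.3
[[324, 229], [289, 252], [335, 297], [371, 272]] [[0.634, 0.105, 0.02], [0.493, 0.135, 0.02], [0.44, -0.074, 0.02], [0.574, -0.109, 0.02]]
scene stand 0.9 [253, 219, 280, 248] 267.2 233.1
scene stand 0.9 [186, 212, 212, 241] 197.0 227.5
scene stand 0.9 [365, 297, 400, 333] 383.4 313.4
scene stand 0.75 [222, 199, 252, 233] 237.7 218.0
scene probe 0.53 [261, 209, 270, 230] 265.1 218.4
scene screw_jar 0.77 [250, 169, 273, 196] 260.6 181.4
scene screw_jar 0.2 [263, 208, 268, 229] 264.7 218.7
scene flap_brush 0.62 [428, 284, 452, 308] 439.5 297.5
side base_plate 0.91 [287, 233, 367, 291] 323.9 266.6
[[345, 235], [329, 236], [339, 248], [286, 241], [298, 292], [362, 284]] [[0.449, -0.059, 0.02], [0.486, -0.073, 0.02], [0.494, -0.003, 0.02], [0.59, -0.097, 0.02], [0.657, 0.134, 0.02], [0.527, 0.167, 0.02]]
side stand 0.94 [296, 192, 326, 230] 311.0 211.3
side stand 0.77 [227, 209, 267, 244] 247.1 226.9
side stand 0.66 [468, 303, 524, 357] 497.6 328.4
side stand 0.64 [363, 274, 413, 322] 384.6 297.0
side stand 0.64 [399, 298, 447, 318] 422.1 306.8
side probe 0.71 [380, 250, 395, 288] 386.2 269.3
side screw_jar 0.66 [335, 325, 375, 393] 354.1 359.3
side sanding_block 0.9 [287, 306, 328, 356] 307.7 331.3
side flap_brush 0.53 [235, 189, 261, 215] 248.6 205.9
(array([0.51386924, 0.24120536, 0.0898157 ]), np.float64(0.006959491710287606)) (array([0.54218289, 0.01484502, 0.00727137]), np.float64(0.009297577747786785))
```

View pics/scenec.png

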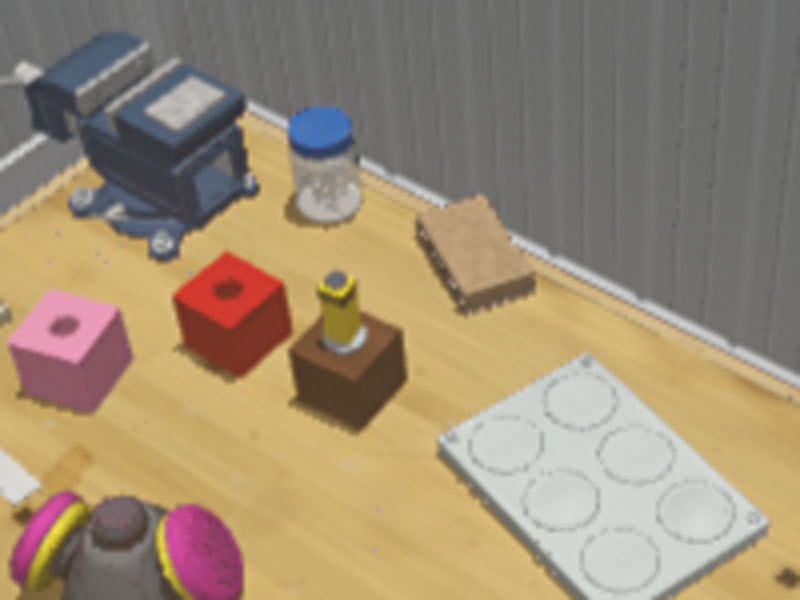

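View pics/sidec.png

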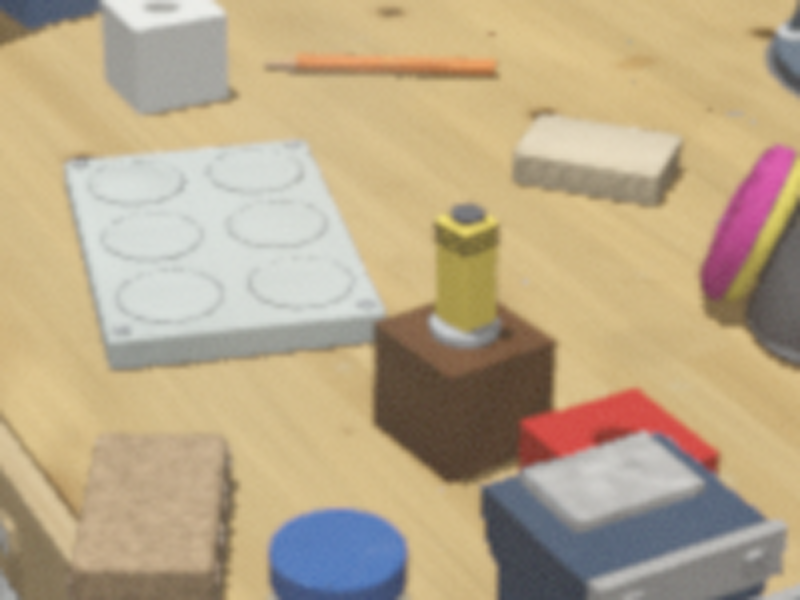

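```bash
python3 - <<'E'
from h import *
p,Rt,s=pose();m=vision.camera_model('wrist');V=np.array(m['view']);Rw=V[:3,:3].T;c=-Rw@V[:3,3]
print(p,Rt.as_matrix().round(3));print('cam in tool',Rt.inv().apply(c-p), 'cam axes in tool cols', (Rt.as_matrix().T@Rw).round(3)); print(m['intrinsics'])
# world delta to position above probe, camera over
tgt=np.array([.514,.241,.24]); 
print('tool delta to tgt mm',Rt.inv().apply(tgt-p)*1000)
for z in (.15,.2,.25,.3): print(z, proj('wrist',p+Rt.apply([0,.25-.05*0,0])))
E
```

```text
[0.24437477 0.57521028 0.22253907] [[ 0.92   0.     0.391]
 [-0.391 -0.     0.92 ]
 [ 0.    -1.    -0.   ]]
cam in tool [-0.07157377 -0.16238377  0.00101592] cam axes in tool cols [[ 0.001  0.965  0.263]
 [-0.    -0.263  0.965]
 [ 1.    -0.001  0.   ]]
[[355.8783314    0.         318.11238625]
 [  0.         355.8783314  241.28377801]
 [  0.           0.           1.        ]]
tool delta to tgt mm [ 378.85106226  -17.44907021 -202.15479462]
0.15 [317.12628596 207.53155046]
0.2 [317.12628596 207.53155046]
0.25 [317.12628596 207.53155046]
0.3 [317.12628596 207.53155046]
```

```bash
python3 - <<'E'
from h import *
for n,px,z in [('vise base near',(222,200),0),('vise top',(218,163),.15),('pink',(197,222),.06),('red',(237,212),.06),('jar',(262,192),0),('block',(299,205),.02),('mask',(210,290),0),('flap',(440,303),0)]: print(n,at_z('scene',px,z).round(3))
E
```

```text
vise base near [0.553 0.488 0.   ]
vise top [0.572 0.487 0.15 ]
pink [0.395 0.425 0.06 ]
red [0.501 0.354 0.06 ]
jar [0.666 0.402 0.   ]
block [0.674 0.24  0.02 ]
mask [0.258 0.243 0.   ]
flap [ 0.608 -0.319  0.   ]
```

>>> {"fn": "arm_command", "kwargs": {"moves": [[[0,-60,0],[0,0,0],0],[[40,-70,-20],[0,0,0],0],[[85,-70,-42],[0,0,0],0],[[128,-70,-66],[0,0,0],0],[[170,-70,-90],[0,0,0],0]]}}

```text
time_s: 2.25
ee_pos: [0.3666, 0.4246, 0.293]
orientation: [-1.57, -0.001, -0.401]
force: [1.0, 0.4, 0.1]
gripper_width: 0.0871
```

>>> {"fn": "arm_command", "kwargs": {"moves": [[[43,0,-23],[0,0,0],0],[[86,0,-46],[0,0,0],0],[[130,0,-69],[0,0,0],0],[[172,0,-92],[0,0,0],0],[[200,5,-112],[0,0,0],0]]}}

```text
time_s: 2.75
ee_pos: [0.5087, 0.2423, 0.2883]
orientation: [-1.569, -0.003, -0.404]
force: [0.1, 0.5, 0.4]
gripper_width: 0.0872
```

```bash
python3 - <<'E'
from h import *
print(pose()[0],pose()[2]['joint_pos'].round(2));img=vision.camera('wrist');save('w1',img)
for t in ['probe','stand','base_plate']:
    for o in nets.outline_of('wrist',t): print(t,o['conf'],o['rect'])
E
```

```text
[0.50865145 0.24231269 0.28833744] [ 0.25  0.37  1.51 -0.    1.26 -0.92]
probe 0.6 [302.4, 201.8, 333.5, 244.1]
stand 0.95 [369.1, 121.2, 450.1, 199.8]
stand 0.65 [281.5, 175.0, 356.7, 250.8]
stand 0.58 [392.2, 0.0, 494.9, 88.4]
base_plate 0.62 [78.4, 226.4, 263.2, 311.6]
```

View pics/w1.png

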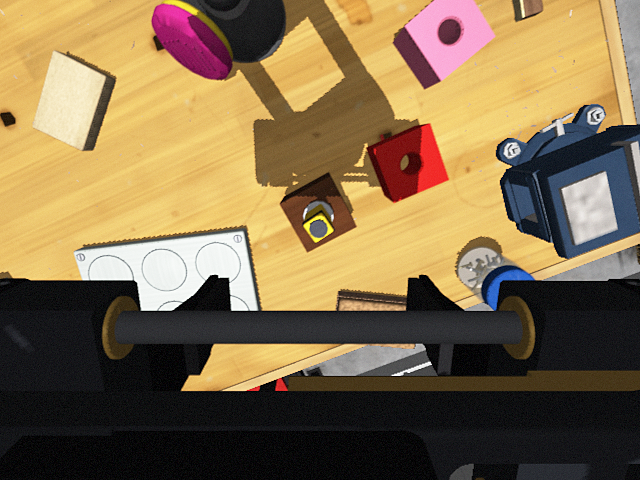

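```bash
python3 - <<'E'
from h import *
img=vision.camera('wrist')
save('w1c',cv2.resize(img[160:260,270:370],None,fx=6,fy=6,interpolation=cv2.INTER_CUBIC))
save('w1p',cv2.resize(img[215:315,60:270],None,fx=3.8,fy=3.8,interpolation=cv2.INTER_CUBIC))
E
```

```text
(no output)
```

View pics/w1c.png

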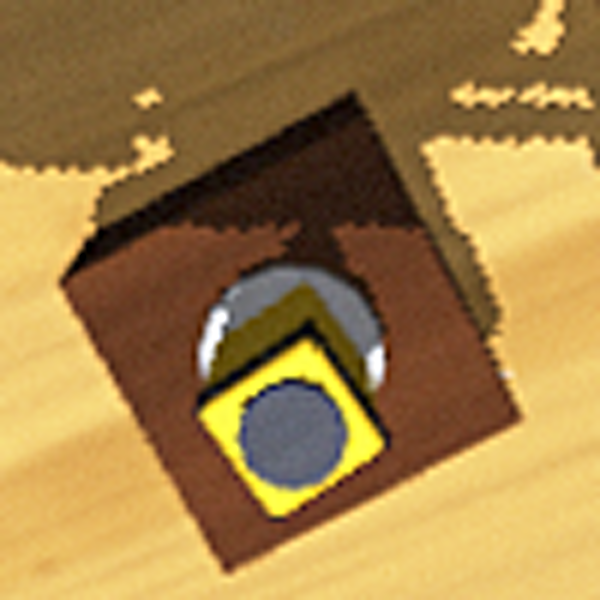

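View pics/w1p.png

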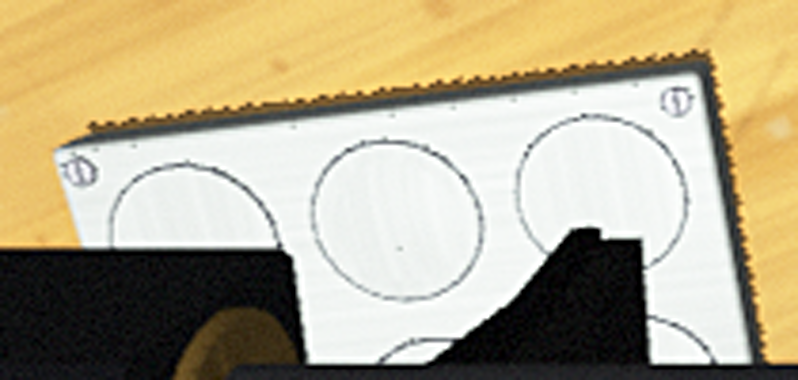

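```bash
python3 - <<'E'
from h import *
f=lambda q:(q[0]/6+270-.4,q[1]/6+160-.4)
P=[at_z('wrist',f(q),.122) for q in [(305,335),(385,440),(275,515),(200,410)]]
for a,b in [(3,0),(2,1),(0,1),(3,2)]:
    d=P[b]-P[a];print(np.linalg.norm(d)*1000,np.degrees(np.arctan2(d[1],d[0])))
print('hcentre',np.mean(P,0),'cap',at_z('wrist',f((293,433)),.126),'collar',at_z('wrist',f((291,359)),.066))
S=[at_z('wrist',f(q),.06) for q in [(63,283),(360,120),(522,420),(228,572)]]
print('stand',np.mean(S,0));
for i in range(4):
    d=S[(i+1)%4]-S[i];print(np.linalg.norm(d)*1000,np.degrees(np.arctan2(d[1],d[0])))
print(np.degrees(pose()[2]['orientation']))
g=lambda q:(q[0]/3.8+60-.4,q[1]/3.8+215-.4)
W=[at_z('wrist',g(q),.02) for q in [(57,150),(697,73),(755,365)]]
for w in W: print(w)
for a,b in[(0,1),(1,2)]:
    d=W[b]-W[a];print(np.linalg.norm(d)*1000,np.degrees(np.arctan2(d[1],d[0])))
for q in [(192,243),(397,220),(602,198)]: print(at_z('wrist',g(q),.02))
E
```

```text
20.42282004504157 102.90213405321849
21.3415143356959 102.18312872476272
21.11023098014715 13.817437029531064
20.847793246693094 11.308494165455077
hcentre [0.51259302 0.24305988 0.122     ] cap [0.51291962 0.24321374 0.126     ] collar [0.5134137  0.24270346 0.066     ]
stand [0.51354777 0.24311727 0.06      ]
62.091278046378406 95.51401928661879
63.67425516031 5.88832404184812
62.911723989849065 -84.77866346397201
63.35281321608551 -174.8510443707088
[-8.99912882e+01  5.21840484e-02 -2.30534716e+01]
[ 0.44245169 -0.06154128  0.02      ]
[0.50228728 0.14588437 0.02      ]
[0.60420535 0.11803877 0.02      ]
215.8835289567467 73.90886037469011
105.65354442024424 -15.281152907060209
[ 0.48843036 -0.03786422  0.02      ]
[0.50845989 0.03014114 0.02      ]
[0.52862085 0.09735581 0.02      ]
```

>>> {"fn": "arm_command", "kwargs": {"moves": [[[4,20,2],[0,-8,0],0],[[4,45,2],[0,-16,0],0],[[4,70,2],[0,-24,0],0],[[4,100,2],[0,-32,0],0],[[4,120,2],[0,-35.5,0],0]]}}

```text
time_s: 3.5
ee_pos: [0.5085, 0.2464, 0.1661]
orientation: [-1.571, 0.002, 0.224]
force: [-0.3, 0.5, 0.3]
gripper_width: 0.087
```

```bash
python3 - <<'E'
from h import *
p,Rt,s=pose();print(p,np.degrees(s['orientation']),s['joint_pos'].round(2));img=vision.camera('wrist');save('w2',img)
p,Rt,s=pose();print(p)
print(proj('wrist',[.5131,.243,.126]),proj('wrist',[.5131,.243,.066]))
for z in (.126,.122): print(at_z('wrist',(0,0),z))
E
```

```text
[0.50850954 0.24640797 0.16609   ] [-89.98350624   0.11134924  12.8557385 ] [ 0.25  0.52  1.64  0.    0.98 -1.54]
[0.50669558 0.24580741 0.16329824]
[310.145594   277.42631503] [311.77789094 249.47609533]
[0.40499242 0.06245832 0.126     ]
[0.40432327 0.05909682 0.122     ]
```

View pics/w2.png

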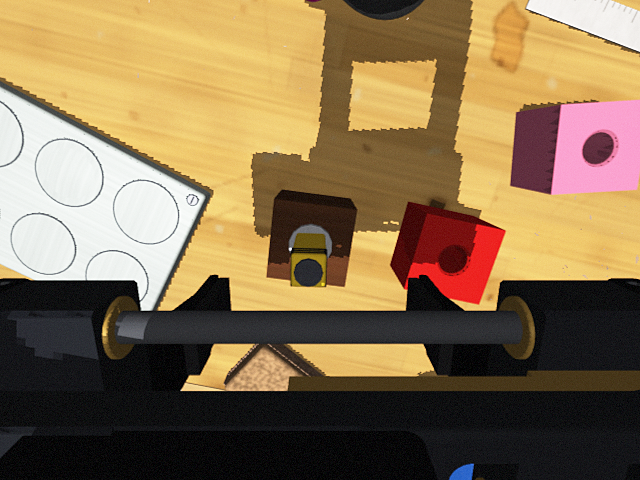

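```bash
python3 - <<'E'
from h import *
img=vision.camera('wrist');img=vision.camera('wrist');save('w2c',cv2.resize(img[210:310,260:360],None,fx=6,fy=6,interpolation=cv2.INTER_CUBIC))
p,Rt,s=pose();print(p,np.degrees(s['orientation']),s['qd'].round(3))
for z in(.126,.066): print(proj('wrist',[.5131,.243,z]), (proj('wrist',[.5131,.243,z])-[260,210])*6)
d=Rt.inv().apply(np.array([.5131,.2430,.068])-p)*1000;print(d)
E
```

```text
[0.50872947 0.24605721 0.16674085] [-89.99003484   0.17431872  12.52714522] [-0.008 -0.035 -0.041 -0.003  0.002  0.006]
[310.61988083 272.05345866] [303.71928499 372.32075193]
[312.12853343 245.18641554] [312.77120059 211.11849325]
[ 3.9037636  98.72874495 -3.94957599]
```

View pics/w2c.png

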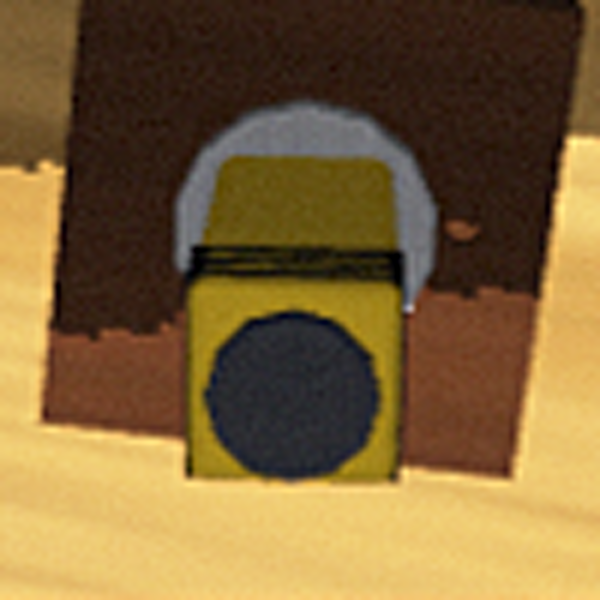

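```bash
python3 - <<'E'
from h import *
for i in range(6):
    p,Rt,s=pose();img=vision.camera('scene')
    print(p.round(4),np.degrees(s['orientation']).round(2),s['force'].round(2))
p,Rt,s=pose()
f=lambda q:(q[0]/6+260-.4,q[1]/6+210-.4)
print(at_z('wrist',f((292,396)),.126),at_z('wrist',f((306,235)),.066))
E
```

```text
[0.5087 0.2461 0.1667] [-89.99   0.17  12.53] [-0.11  0.18  0.08]
[0.5099 0.2461 0.1679] [-89.99  -0.    12.51] [-0.03 -0.09 -0.07]
[0.5107 0.246  0.1687] [-89.99  -0.11  12.5 ] [0.19 0.42 0.33]
[0.5111 0.2459 0.1691] [-89.99  -0.17  12.49] [-0.24 -0.57  0.85]
[0.5112 0.2457 0.1692] [-89.99  -0.19  12.49] [0.09 0.08 0.3 ]
[0.5112 0.2455 0.1691] [-89.99  -0.17  12.48] [ 0.6  -0.43 -0.01]
[0.51910171 0.24153199 0.126     ] [0.51977211 0.24195176 0.066     ]
```

```bash
python3 - <<'E'
from h import *
p,Rt,s=pose();img=vision.camera('wrist')
M={k:[at_z('wrist',(a,b),z) for a,b in [(0,0)]] for k,z in []}
hsv=cv2.cvtColor(img,cv2.COLOR_RGB2HSV)
sub=img[240:310,280:345].astype(int)
save('w3c',cv2.resize(img[210:310,260:360],None,fx=6,fy=6,interpolation=cv2.INTER_CUBIC))
# cap: blueish grey dark circle, low saturation surrounded by yellow
m=((hsv[...,1]<110)&(hsv[...,2]<90)).astype(np.uint8);m[:250]=0;m[:,:285]=0;m[300:]=0;m[:,335:]=0
n,l,st,ce=cv2.connectedComponentsWithStats(m);i=1+np.argmax(st[1:,4]);print(st[i],ce[i]);print('cap',at_z('wrist',ce[i],.126))
print(p, proj('wrist',[.5131,.243,.126]))
E
```

```text
[297 254  28  27 580] [310.80344828 267.26724138]
cap [0.51324218 0.24174356 0.126     ]
[0.51110349 0.24533181 0.1689219 ] [312.8674647  267.47002626]
```

View pics/w3c.png

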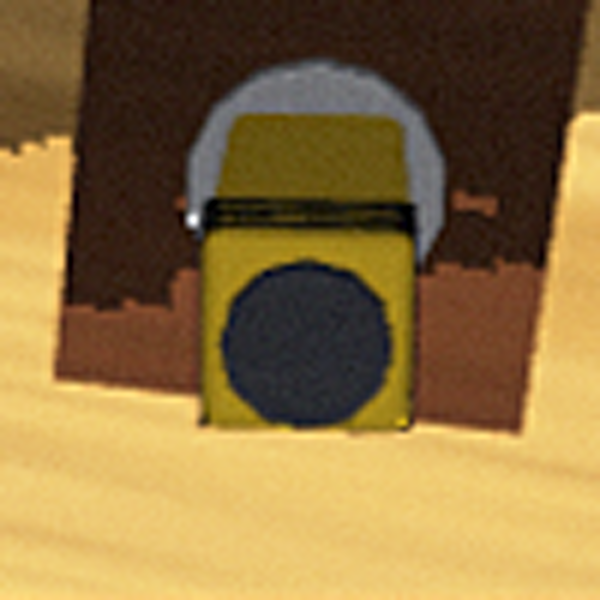

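>>> {"fn": "arm_command", "kwargs": {"moves": [[[1,30,-4],[0,0,0],0],[[1,60,-4],[0,0,0],0],[[1,85,-4],[0,0,0],0],[[1,96,-4],[0,0,0],0],[[1,99,-4],[0,0,0],0]]}}

```text
time_s: 4.5
ee_pos: [0.5118, 0.241, 0.0677]
orientation: [-1.571, 0.002, 0.217]
force: [0.1, 0.4, -0.2]
gripper_width: 0.087
```

>>> {"fn": "arm_command", "kwargs": {"moves": [[[0,0,0],[0,0,0],0],[[0,0,0],[0,0,0],0],[[0,0,0],[0,0,0],0],[[0,0,0],[0,0,0],0]]}}

```text
time_s: 4.9
ee_pos: [0.5128, 0.2414, 0.0695]
orientation: [-1.571, -0.002, 0.218]
force: [0.5, -0.2, 0.9]
gripper_width: 0.0872
```

```bash
python3 - <<'E'
from h import *
img=vision.camera('side');save('s4',cv2.resize(img[200:350,290:490],None,fx=4,fy=4,interpolation=cv2.INTER_CUBIC))
img=vision.camera('wrist');save('w4',img)
p,Rt,s=pose();print(p,s['orientation'],s['force'])
E
```

```text
[0.51254047 0.24129909 0.06916865] [-1.57078738e+00 -1.15494490e-03  2.17875860e-01] [-0.41245862  0.48860088 -0.95527857]
```

View pics/s4.png

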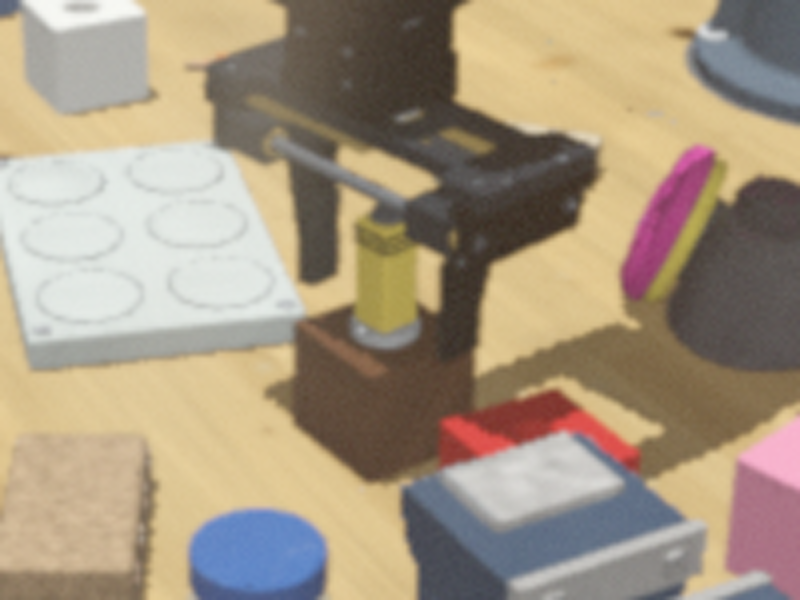

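View pics/w4.png

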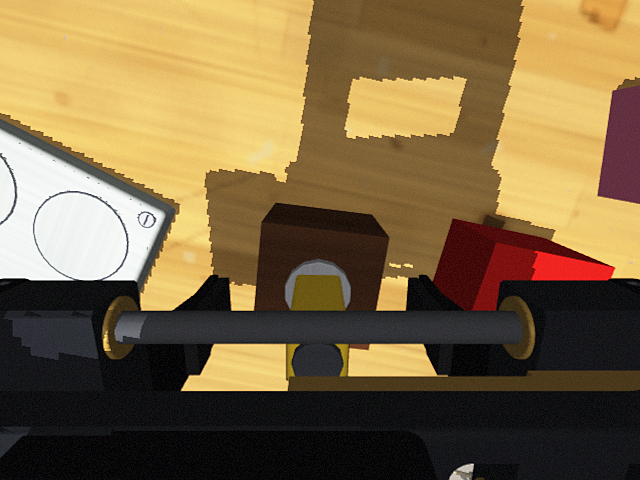

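>>> {"fn": "arm_command", "kwargs": {"moves": [[[0,1,0],[0,0,0],255],[[0,1,0],[0,0,0],255],[[0,1,0],[0,0,0],255],[[0,1,0],[0,0,0],255],[[0,1,0],[0,0,0],255]], "grip_force": 50}}

```text
time_s: 5.5
ee_pos: [0.5122, 0.2412, 0.0675]
orientation: [-1.571, 0.0, 0.218]
force: [-0.4, -0.3, 0.9]
gripper_width: 0.0547
```

>>> {"fn": "arm_command", "kwargs": {"moves": [[[0,0,0],[0,0,0],255],[[0,0,0],[0,0,0],255],[[0,0,0],[0,0,0],255]]}}

```text
time_s: 5.8
ee_pos: [0.5122, 0.2412, 0.0676]
orientation: [-1.571, -0.0, 0.218]
force: [-0.6, 0.5, 0.9]
gripper_width: 0.031
```

>>> {"fn": "arm_command", "kwargs": {"moves": [[[0,0,0],[0,0,0],255],[[0,0,0],[0,0,0],255],[[0,0,0],[0,0,0],255],[[0,0,0],[0,0,0],255]]}}

```text
time_s: 6.2
ee_pos: [0.5123, 0.2412, 0.0676]
orientation: [-1.571, -0.0, 0.218]
force: [-0.2, 0.7, 0.1]
gripper_width: 0.0216
```

```bash
python3 - <<'E'
from h import *
p,Rt,s=pose();print(p,s['orientation'],s['force'],s['gripper_width'])
E
```

```text
[0.51226234 0.24116979 0.06756847] [-1.57084917e+00 -7.28639255e-05  2.17807108e-01] [-0.15126035  0.72581333  0.12182865] 0.021619076644350605
```

>>> {"fn": "arm_command", "kwargs": {"moves": [[[0,-20,0],[0,0,0],255],[[0,-45,0],[0,0,0],255],[[0,-70,0],[0,0,0],255],[[0,-80,0],[0,0,0],255],[[0,-80,0],[0,0,0],255]]}}

```text
time_s: 6.7
ee_pos: [0.513, 0.2414, 0.1487]
orientation: [-1.571, -0.003, 0.218]
force: [-1.1, -0.5, -2.0]
gripper_width: 0.0218
```

```bash
python3 - <<'E'
from h import *
img=vision.camera('side');save('s5',cv2.resize(img[150:300,290:490],None,fx=4,fy=4,interpolation=cv2.INTER_CUBIC))
img=vision.camera('wrist');save('w5',img)
p,Rt,s=pose();print(s['time_s'],p,s['orientation'],s['force'],s['gripper_width'])
E
```

```text
6.8 [0.51144518 0.24100416 0.14670997] [-1.5708278   0.00165005  0.21777661] [-0.1457787   0.98514806 -2.00009837] 0.02159880822902231
```

View pics/s5.png

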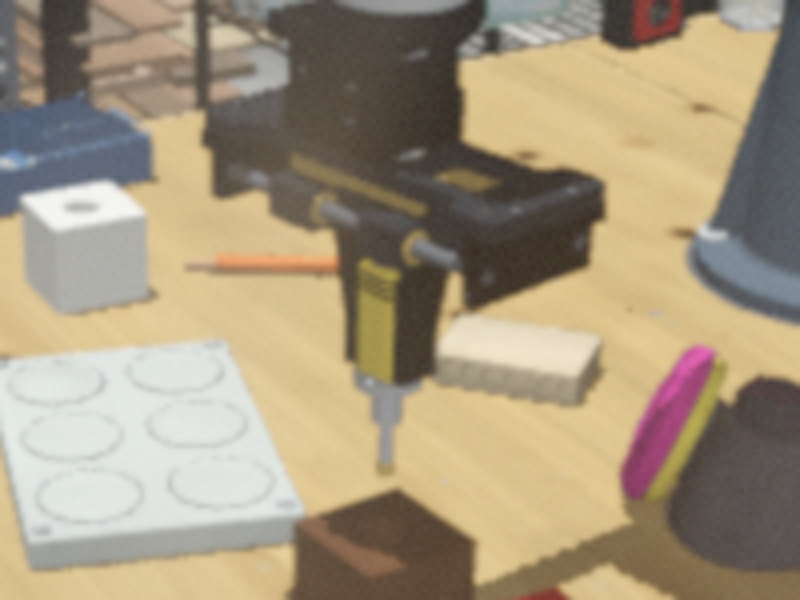

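View pics/w5.png

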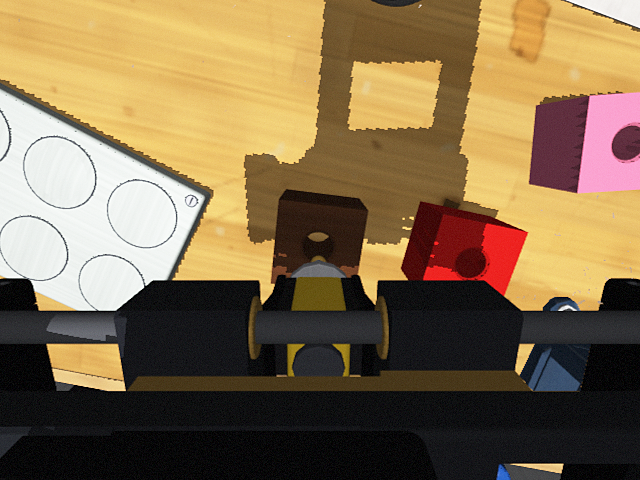

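```bash
python3 - <<'E'
from h import *
vision.camera('wrist');vision.camera('wrist');img=vision.camera('wrist')
p,Rt,s=pose();print(p)
save('w6',cv2.resize(img[70:320,0:230],None,fx=2.4,fy=2.4,interpolation=cv2.INTER_CUBIC))
# fit model: predicted ring points from (cx,cy,yaw), refine via edge darkness
m=vision.camera_model('wrist');K=np.array(m['intrinsics']);V=np.array(m['view'])
g=cv2.GaussianBlur(cv2.cvtColor(img,cv2.COLOR_RGB2GRAY),(0,0),1.2).astype(np.float32)
a=np.linspace(0,2*np.pi,120,endpoint=False)
def pts(cx,cy,yaw):
    out=[]
    for x in(-.036,.036):
        for y in(-.07,0,.07):
            q=np.stack([x+.029*np.cos(a),y+.029*np.sin(a)],1);c,s_=np.cos(yaw),np.sin(yaw)
            out.append(np.stack([cx+c*q[:,0]-s_*q[:,1],cy+s_*q[:,0]+c*q[:,1],np.full(len(a),.02)],1))
    return np.concatenate(out)
def cost(t,g=g,V=V,K=K,lim=None):
    P=pts(*t)@V[:3,:3].T+V[:3,3];u=P@K.T;u=(u[:,:2]/u[:,2:]).astype(np.float32)
    v=(u[:,0]>1)&(u[:,0]<230)&(u[:,1]>60)&(u[:,1]<278)
    w=cv2.remap(g,u[:,:1].copy(),u[:,1:].copy(),1,borderValue=255)[:,0]
    return w[v].mean()
best=min(((cost((x,y,w)),x,y,w) for x in np.arange(.530,.560,.001) for y in np.arange(.0,.035,.001) for w in np.radians(np.arange(-20,-12,.5))))
print(best,np.degrees(best[3]))
u=[proj('wrist',q) for q in pts(*best[1:])[::3]]
o=img.copy()
for x,y in u:
    if 0<=x<640 and 0<=y<480:o[int(y),int(x)]=[255,0,0]
save('w6o',cv2.resize(o[70:320,0:230],None,fx=2.4,fy=2.4,interpolation=cv2.INTER_NEAREST))
# scene check
img=vision.camera('scene')
o=cv2.resize(img,None,fx=4,fy=4,interpolation=cv2.INTER_CUBIC)
for q in pts(*best[1:])[::3]:
    x,y=proj('scene',q);cv2.circle(o,(int(4*x+2),int(4*y+2)),1,(255,0,0),-1)
save('sc6',o[880:1240,1100:1540])
E
```

```text
[0.51119506 0.24094637 0.14612255]
(np.float32(193.96255), np.float64(0.544), np.float64(0.019), np.float64(-0.2792526803190927)) -16.0
```

View pics/w6o.png

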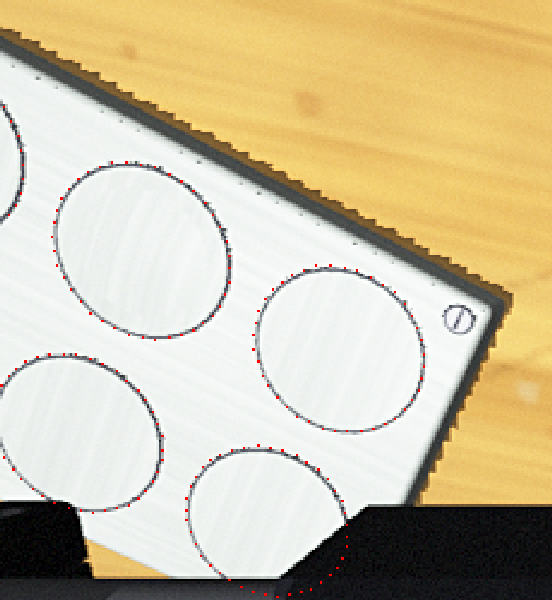

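View pics/sc6.png

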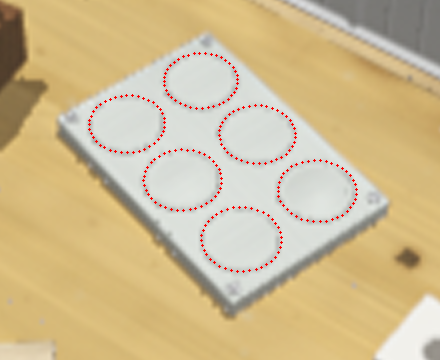

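>>> {"fn": "arm_command", "kwargs": {"moves": [[[-4,0,-40],[0,0,0],255],[[-8,0,-80],[0,0,0],255],[[-11,15,-115],[0,0,0],255],[[-14,40,-145],[0,0,0],255],[[-14,60,-145],[0,0,0],255]]}}

```text
time_s: 7.5
ee_pos: [0.5307, 0.093, 0.0863]
orientation: [-1.572, 0.0, 0.214]
force: [-0.5, 0.1, -1.8]
gripper_width: 0.0215
```

>>> {"fn": "arm_command", "kwargs": {"moves": [[[0,0,0],[0,0,0],255],[[0,0,0],[0,0,0],255],[[0,0,0],[0,0,0],255],[[0,0,0],[0,0,0],255],[[0,0,0],[0,0,0],255]]}}

```text
time_s: 8.0
ee_pos: [0.5304, 0.0972, 0.0884]
orientation: [-1.571, -0.002, 0.219]
force: [-0.2, 0.5, -1.2]
gripper_width: 0.0216
```

```bash
cat > st.py <<'E'
from h import *
import sys
F=[];Z=[]
for i in range(int(sys.argv[1]) if len(sys.argv)>1 else 4):
    p,Rt,s=pose();F.append(s['force']);Z.append(p);vision.camera('side')
print('t',s['time_s'],'p',np.round(np.mean(Z,0),4),np.ptp(np.array(Z)[:,2]).round(4),'F',np.mean(F,0).round(2),np.std(np.array(F)[:,2]).round(2),s['gripper_width'],np.degrees(s['orientation']).round(2))
print('tip~',(Z[-1]+[.0012,.0013,-.0576]).round(4))
E
python3 st.py
python3 - <<'E'
from h import *
img=vision.camera('side');save('s7',cv2.resize(img[200:320,270:430],None,fx=5,fy=5,interpolation=cv2.INTER_CUBIC))
E
```

```text
t 8.15 p [0.5302 0.0971 0.0882] 0.0004 F [ 0.25 -0.11 -1.07] 0.16 0.021991212977629838 [-9.001e+01 -5.000e-02  1.252e+01]
tip~ [0.5313 0.0982 0.0304]
```

View pics/s7.png

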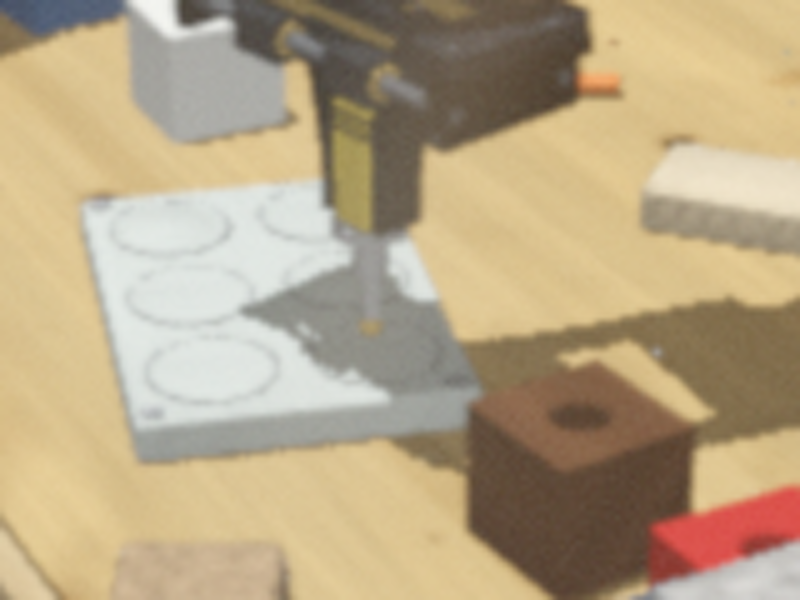

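>>> {"fn": "arm_command", "kwargs": {"moves": [[[-3,3,-1],[0,0,0],255],[[-3,6,-1],[0,0,0],255],[[-3,8,-1],[0,0,0],255],[[-3,9,-1],[0,0,0],255],[[-3,9,-1],[0,0,0],255]]}}

```text
time_s: 8.75
ee_pos: [0.5271, 0.0949, 0.0782]
orientation: [-1.571, 0.0, 0.218]
force: [-0.2, -0.7, -1.2]
gripper_width: 0.0212
```

```bash
python3 st.py 6
```

```text
t 9.0 p [0.5272 0.095  0.0785] 0.0004 F [-0.5   0.3  -1.87] 0.64 0.02203663689761065 [-9.000e+01 -1.000e-02  1.248e+01]
tip~ [0.5285 0.0963 0.021 ]
```

>>> {"fn": "arm_command", "kwargs": {"moves": [[[0,1,0],[0,0,0],255],[[0,2,0],[0,0,0],255],[[0,2.5,0],[0,0,0],255],[[0,2.5,0],[0,0,0],255],[[0,2.5,0],[0,0,0],255]]}}

```text
time_s: 9.55
ee_pos: [0.5274, 0.095, 0.0762]
orientation: [-1.571, -0.0, 0.218]
force: [0.2, 0.2, 0.6]
gripper_width: 0.0216
```

```bash
python3 st.py 6
```

```text
t 9.8 p [0.5273 0.095  0.0762] 0.0001 F [ 0.14 -0.04  0.33] 0.6 0.021650886266911966 [-9.000e+01 -2.000e-02  1.248e+01]
tip~ [0.5285 0.0963 0.0185]
```

>>> {"fn": "arm_command", "kwargs": {"moves": [[[0,-10,0],[0,0,0],255],[[30,-10,-16],[0,0,0],255],[[63,-10,-34],[0,0,0],255],[[63,-10,-34],[0,0,0],255],[[63,-8,-34],[0,0,0],255]]}}

```text
time_s: 10.35
ee_pos: [0.5965, 0.075, 0.0843]
orientation: [-1.571, -0.0, 0.217]
force: [-0.9, 0.3, -1.9]
gripper_width: 0.0215
```

>>> {"fn": "arm_command", "kwargs": {"moves": [[[0,2,0],[0,0,0],255],[[0,4,0],[0,0,0],255],[[0,6,0],[0,0,0],255],[[0,7,0],[0,0,0],255],[[0,8,0],[0,0,0],255]]}}

```text
time_s: 10.85
ee_pos: [0.5951, 0.0757, 0.0761]
orientation: [-1.57, 0.002, 0.218]
force: [-1.4, 0.4, 0.6]
gripper_width: 0.0219
```

```bash
python3 st.py 10
```

```text
t 11.3 p [0.5954 0.0756 0.0761] 0.0002 F [-2.01  0.53  1.09] 0.48 0.021879577680020988 [-8.999e+01  2.000e-02  1.248e+01]
tip~ [0.597  0.0768 0.0185]
```

>>> {"fn": "arm_command", "kwargs": {"moves": [[[0,-10,0],[0,0,0],255],[[-16,-10,-30],[0,0,0],255],[[-33,-10,-61],[0,0,0],255],[[-33,-10,-61],[0,0,0],255],[[-33,-9,-61],[0,0,0],255]]}}

```text
time_s: 11.85
ee_pos: [0.5782, 0.0077, 0.0858]
orientation: [-1.572, -0.003, 0.216]
force: [0.2, 0.3, -2.3]
gripper_width: 0.0216
```

>>> {"fn": "arm_command", "kwargs": {"moves": [[[0,1,0],[0,0,0],255],[[0,3,0],[0,0,0],255],[[0,5,0],[0,0,0],255],[[0,7,0],[0,0,0],255],[[0,9,0],[0,0,0],255]]}}

```text
time_s: 12.35
ee_pos: [0.5771, 0.0093, 0.0759]
orientation: [-1.571, -0.0, 0.218]
force: [-0.6, 0.7, 1.6]
gripper_width: 0.0217
```

```bash
python3 st.py 10
```

```text
t 12.8 p [0.5771 0.0091 0.0761] 0.0005 F [-0.35  1.66  0.93] 0.54 0.021780457845726988 [-8.999e+01 -2.000e-02  1.247e+01]
tip~ [0.5783 0.0102 0.0186]
```

Similar to D (flush-like). Next B.

>>> {"fn": "arm_command", "kwargs": {"moves": [[[0,-10,0],[0,0,0],255],[[-30,-10,16],[0,0,0],255],[[-63,-10,34],[0,0,0],255],[[-63,-10,34],[0,0,0],255],[[-63,-9,34],[0,0,0],255]]}}

```text
time_s: 13.35
ee_pos: [0.5077, 0.0281, 0.0855]
orientation: [-1.572, -0.0, 0.219]
force: [0.7, 0.4, -2.4]
gripper_width: 0.0218
```

>>> {"fn": "arm_command", "kwargs": {"moves": [[[0,1,0],[0,0,0],255],[[0,3,0],[0,0,0],255],[[0,5,0],[0,0,0],255],[[0,7,0],[0,0,0],255],[[0,9,0],[0,0,0],255]]}}

```text
time_s: 13.85
ee_pos: [0.509, 0.028, 0.0761]
orientation: [-1.572, -0.001, 0.218]
force: [0.2, -0.3, 1.7]
gripper_width: 0.0216
```

```bash
python3 st.py 10
```

```text
t 14.3 p [0.509  0.028  0.0763] 0.0004 F [ 0.85 -0.93  2.2 ] 0.72 0.021969240812783175 [-9.005e+01 -9.000e-02  1.248e+01]
tip~ [0.5101 0.0293 0.0188]
```

>>> {"fn": "arm_command", "kwargs": {"moves": [[[0,-10,0],[0,0,0],255],[[-16,-10,-30],[0,0,0],255],[[-33,-10,-61],[0,0,0],255],[[-33,-10,-61],[0,0,0],255],[[-33,-9,-61],[0,0,0],255]]}}

```text
time_s: 14.85
ee_pos: [0.4879, -0.0384, 0.085]
orientation: [-1.569, 0.002, 0.215]
force: [0.0, 0.3, -2.1]
gripper_width: 0.0214
```

>>> {"fn": "arm_command", "kwargs": {"moves": [[[0,1,0],[0,0,0],255],[[0,3,0],[0,0,0],255],[[0,5,0],[0,0,0],255],[[0,7,0],[0,0,0],255],[[0,9,0],[0,0,0],255]]}}

```text
time_s: 15.35
ee_pos: [0.4891, -0.0379, 0.0759]
orientation: [-1.57, 0.0, 0.218]
force: [0.0, 0.7, 1.1]
gripper_width: 0.0218
```

```bash
python3 st.py 10
```

```text
t 15.8 p [ 0.489  -0.0381  0.0761] 0.0004 F [0.14 1.86 0.95] 0.35 0.022350746105282666 [-89.99  -0.    12.47]
tip~ [ 0.4902 -0.037   0.0186]
```

Flush. Next F.

>>> {"fn": "arm_command", "kwargs": {"moves": [[[0,-10,0],[0,0,0],255],[[30,-10,-16],[0,0,0],255],[[63,-10,-34],[0,0,0],255],[[63,-10,-34],[0,0,0],255],[[63,-9,-34],[0,0,0],255]]}}

```text
time_s: 16.35
ee_pos: [0.5587, -0.0588, 0.0854]
orientation: [-1.572, -0.001, 0.218]
force: [-0.9, 0.0, -1.9]
gripper_width: 0.0219
```

>>> {"fn": "arm_command", "kwargs": {"moves": [[[0,1,0],[0,0,0],255],[[0,3,0],[0,0,0],255],[[0,5,0],[0,0,0],255],[[0,7,0],[0,0,0],255],[[0,9,0],[0,0,0],255]]}}

```text
time_s: 16.85
ee_pos: [0.5569, -0.0577, 0.0762]
orientation: [-1.57, 0.002, 0.218]
force: [-2.5, 0.6, 3.6]
gripper_width: 0.0218
```

```bash
python3 st.py 10
```

```text
t 17.3 p [ 0.557  -0.0577  0.0761] 0.0002 F [-3.68  0.53  3.92] 0.36 0.021869136898843566 [-89.95   0.1   12.48]
tip~ [ 0.5583 -0.0564  0.0184]
```

>>> {"fn": "arm_command", "kwargs": {"moves": [[[0.5,-8,-2],[0,0,0],255],[[0.5,-8,-2],[0,0,0],255],[[0.5,-8,-2],[0,0,0],255],[[0.5,-8,-2],[0,0,0],255],[[0.5,-8,-2],[0,0,0],255]]}}

```text
time_s: 17.85
ee_pos: [0.5592, -0.06, 0.0839]
orientation: [-1.571, -0.0, 0.218]
force: [0.2, -0.2, -1.9]
gripper_width: 0.0218
```

```bash
python3 st.py 4
python3 - <<'E'
from h import *
img=vision.camera('side');save('s8',cv2.resize(img[170:320,250:450],None,fx=4,fy=4,interpolation=cv2.INTER_CUBIC))
E
```

```text
t 18.0 p [ 0.559  -0.0599  0.0839] 0.0 F [-0.4   0.44 -1.99] 0.39 0.021515191341724367 [-90.    -0.    12.48]
tip~ [ 0.5601 -0.0586  0.0263]
```

View pics/s8.png

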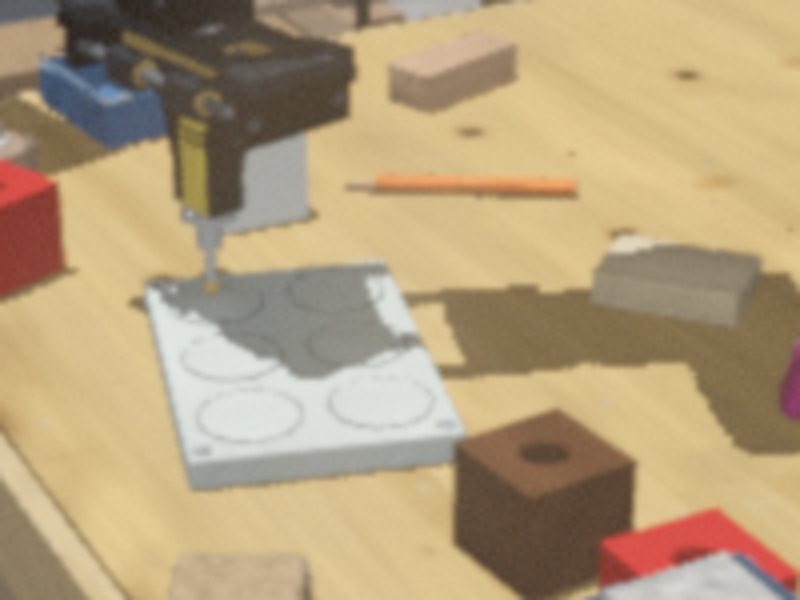

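```bash
python3 - <<'E'
from h import *
q=lambda v:((v-[250,170])*4+1.5).round(0)
print('ball c pred',q(proj('side',[.5601,-.0586,.0313])),'tip',q(proj('side',[.5601,-.0586,.0263])),'F',q(proj('side',[.5593,-.0582,.02])),q(proj('side',[.5593,-.0582,.0235])))
for n,P in dict(E=[.5786,.0091,.02],D=[.5979,.0764,.02],A=[.5287,.0962,.02],B=[.5094,.0289,.02],C=[.4901,-.0384,.02]).items(): print(n,q(proj('side',P)))
img=vision.camera('scene');save('sc8',cv2.resize(img[220:330,270:417],None,fx=5,fy=5,interpolation=cv2.INTER_CUBIC))
q=lambda v:((v-[270,220])*5+2).round(0)
print(q(proj('scene',[.5601,-.0586,.0313])),q(proj('scene',[.5593,-.0582,.02])))
img=vision.camera('side');save('s8b',cv2.resize(img[200:270,270:370],None,fx=8,fy=8,interpolation=cv2.INTER_CUBIC))
E
```

```text
ball c pred [215. 283.] tip [216. 291.] F [218. 300.] [217. 295.]
E [234. 354.]
D [253. 414.]
A [384. 400.]
B [359. 342.]
C [337. 289.]
[423. 226.] [421. 238.]
```

View pics/s8b.png

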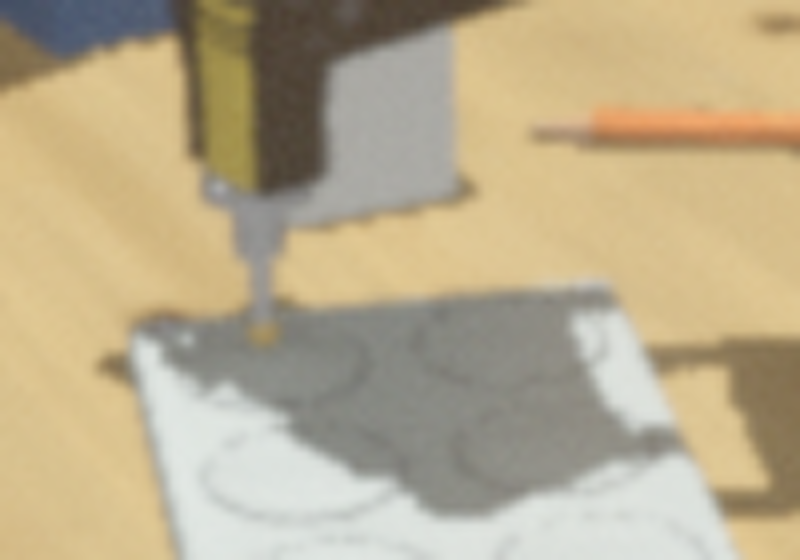

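View pics/sc8.png

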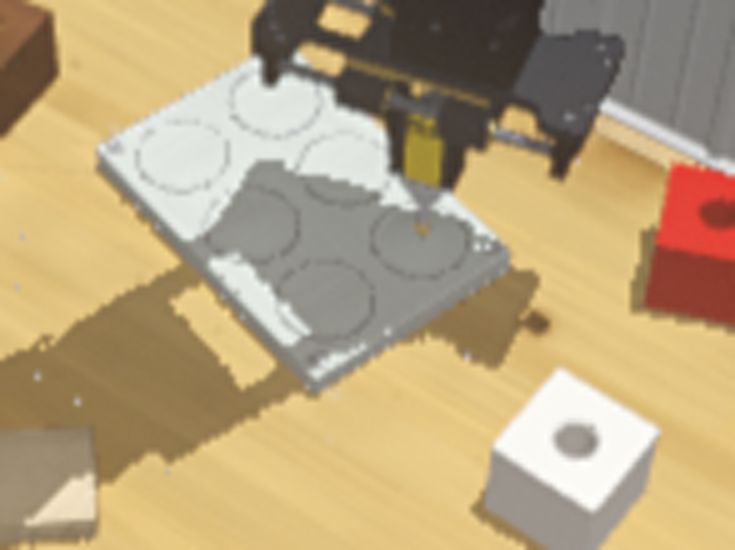

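>>> {"fn": "arm_command", "kwargs": {"moves": [[[0,3,0],[0,0,0],255],[[0,5,0],[0,0,0],255],[[0,7,0],[0,0,0],255],[[0,9,0],[0,0,0],255],[[0,10.5,0],[0,0,0],255]]}}

```text
time_s: 18.7
ee_pos: [0.5592, -0.0599, 0.074]
orientation: [-1.571, -0.001, 0.218]
force: [-0.2, -0.5, 5.1]
gripper_width: 0.022
```

>>> {"fn": "arm_command", "kwargs": {"moves": [[[0,1,0],[0,0,0],255],[[0,2,0],[0,0,0],255],[[0,2.5,0],[0,0,0],255],[[0,2.5,0],[0,0,0],255]]}}

```text
time_s: 19.1
ee_pos: [0.5593, -0.0599, 0.0719]
orientation: [-1.571, -0.001, 0.218]
force: [-0.7, 0.4, 7.5]
gripper_width: 0.022
```

```bash
python3 st.py 4
```

```text
t 19.25 p [ 0.5593 -0.06    0.0719] 0.0001 F [-1.25  0.73  7.55] 0.21 0.021669348629484705 [-9.004e+01 -6.000e-02  1.249e+01]
tip~ [ 0.5605 -0.0586  0.0144]
```

>>> {"fn": "arm_command", "kwargs": {"moves": [[[0,0.7,0],[0,0,0],255],[[0,1.3,0],[0,0,0],255],[[0,1.3,0],[0,0,0],255],[[0,1.3,0],[0,0,0],255],[[0,1.3,0],[0,0,0],255]]}}

```text
time_s: 19.8
ee_pos: [0.5593, -0.06, 0.0708]
orientation: [-1.571, -0.001, 0.218]
force: [-2.1, 0.2, 8.2]
gripper_width: 0.0218
```

```bash
python3 st.py 18
```

```text
t 20.65 p [ 0.5593 -0.0599  0.0708] 0.0 F [-1.42  0.41  8.49] 0.46 0.02173883299105311 [-9.004e+01 -6.000e-02  1.249e+01]
tip~ [ 0.5605 -0.0586  0.0132]
```

>>> {"fn": "arm_command", "kwargs": {"moves": [[[0,-15,0],[0,0,0],255],[[0,-45,0],[0,0,0],255],[[0,-80,20],[0,0,0],255],[[4,-80,60],[0,0,0],255],[[7,-80,105],[0,0,0],255]]}}

```text
time_s: 21.2
ee_pos: [0.544, 0.0441, 0.1506]
orientation: [-1.572, -0.003, 0.215]
force: [0.2, 0.7, -3.3]
gripper_width: 0.0219
```

>>> {"fn": "arm_command", "kwargs": {"moves": [[[3,0,45],[0,0,0],255],[[6,0,90],[0,0,0],255],[[9,0,135],[0,0,0],255],[[11,0,170],[0,0,0],255],[[12,0,190],[0,0,0],255]]}}

```text
time_s: 21.7
ee_pos: [0.5121, 0.235, 0.149]
orientation: [-1.57, 0.002, 0.22]
force: [0.1, 0.1, -1.4]
gripper_width: 0.0216
```

>>> {"fn": "arm_command", "kwargs": {"moves": [[[0,0,9],[0,0,0],255],[[0,0,9],[0,0,0],255],[[0,0,9],[0,0,0],255],[[0,0,9],[0,0,0],255],[[0,0,9],[0,0,0],255]]}}

```text
time_s: 22.2
ee_pos: [0.5121, 0.2399, 0.1497]
orientation: [-1.571, 0.0, 0.216]
force: [-0.8, -0.5, -1.7]
gripper_width: 0.0215
```

```bash
python3 st.py 6
python3 - <<'E'
from h import *
p,Rt,s=pose();print('to grasp',Rt.inv().apply(np.array([.51226,.24117,.06757])-p)*1000)
img=vision.camera('wrist');save('w9',cv2.resize(img[170:390,220:440],None,fx=3,fy=3,interpolation=cv2.INTER_CUBIC))
img=vision.camera('side');save('s9',cv2.resize(img[170:330,290:490],None,fx=4,fy=3.7,interpolation=cv2.INTER_CUBIC))
E
```

```text
t 22.45 p [0.512  0.2403 0.1498] 0.0001 F [ 0.17 -0.17 -1.99] 0.3 0.021907960192698563 [-9.000e+01 -1.000e-02  1.244e+01]
tip~ [0.5131 0.242  0.0922]
to grasp [ 0.47129455 82.22827573  0.25862148]
```

View pics/w9.png

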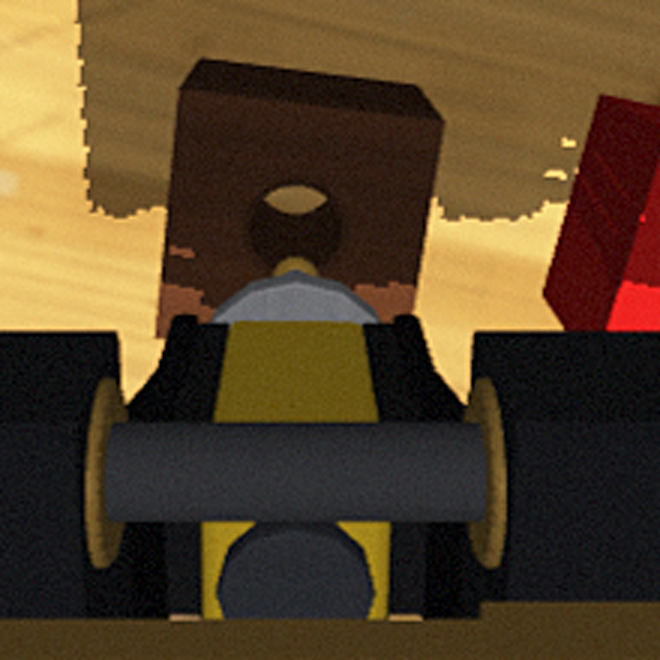

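View pics/s9.png

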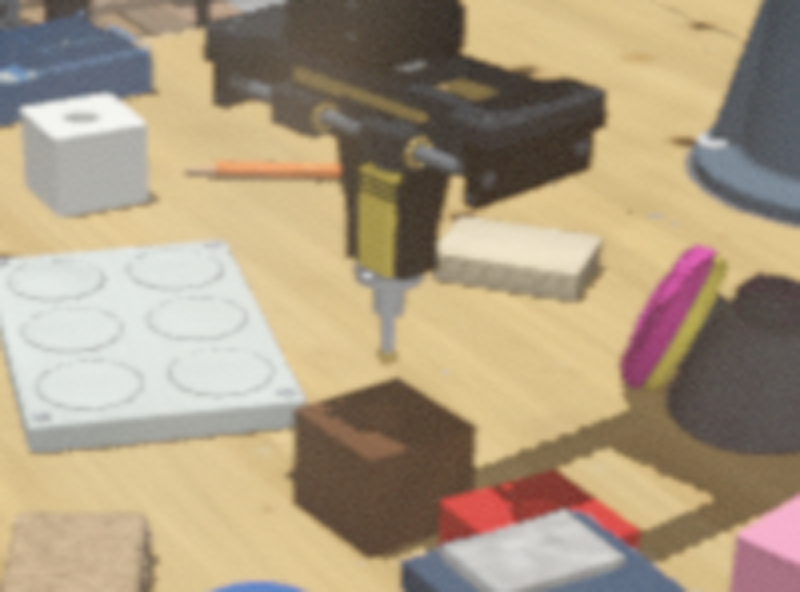

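```bash
python3 - <<'E'
from h import *
f=lambda q:(q[0]/3+220-.3,q[1]/3+170-.3)
for q in[(295,183),(295,268),(248,227),(342,227),(295,226)]: print(at_z('wrist',f(q),.06).round(4))
print('brass tip right/left px',proj('wrist',[.5132,.242,.097]),f((296,262)))
E
```

```text
[0.5017 0.2394 0.06  ]
[0.5229 0.2441 0.06  ]
[0.5151 0.2305 0.06  ]
[0.5101 0.2531 0.06  ]
[0.5123 0.2417 0.06  ]
brass tip right/left px [318.19263076 262.31169883] (318.3666666666667, 257.0333333333333)
```

>>> {"fn": "arm_command", "kwargs": {"moves": [[[0.5,20,0.3],[0,0,0],255],[[0.5,35,0.3],[0,0,0],255],[[0.5,45,0.3],[0,0,0],255],[[0.5,55,0.3],[0,0,0],255],[[0.5,60,0.3],[0,0,0],255]]}}

```text
time_s: 23.1
ee_pos: [0.5119, 0.2414, 0.0889]
orientation: [-1.571, 0.001, 0.218]
force: [-0.2, -0.8, -1.7]
gripper_width: 0.022
```

```bash
python3 st.py 6
python3 - <<'E'
from h import *
p,Rt,s=pose();print('to grasp',Rt.inv().apply(np.array([.51226,.24117,.06757])-p)*1000)
img=vision.camera('wrist');save('w10',cv2.resize(img[170:390,220:440],None,fx=3,fy=3,interpolation=cv2.INTER_CUBIC))
E
```

```text
t 23.35 p [0.5121 0.2415 0.0894] 0.0017 F [ 0.02 -0.3  -1.89] 0.24 0.021800216073863916 [-9.000e+01 -7.000e-02  1.248e+01]
tip~ [0.5138 0.2429 0.0326]
to grasp [-0.54273287 22.77608759 -0.37025898]
```

View pics/w10.png

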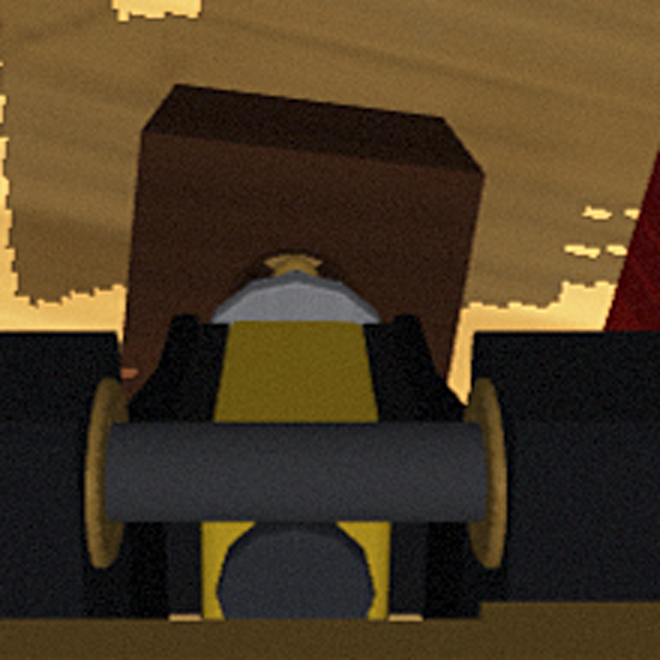

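>>> {"fn": "arm_command", "kwargs": {"moves": [[[0,6,0],[0,0,0],255],[[0,12,0],[0,0,0],255],[[0,17,0],[0,0,0],255],[[0,20,0],[0,0,0],255],[[0,21.5,0],[0,0,0],255]]}}

```text
time_s: 23.95
ee_pos: [0.5118, 0.2414, 0.0676]
orientation: [-1.571, 0.001, 0.218]
force: [-0.7, 0.3, -3.0]
gripper_width: 0.0221
```

```bash
python3 st.py 8
python3 - <<'E'
from h import *
p,Rt,s=pose();print('to grasp',Rt.inv().apply(np.array([.51226,.24117,.06757])-p)*1000)
img=vision.camera('side');save('s11',cv2.resize(img[200:350,290:490],None,fx=4,fy=4,interpolation=cv2.INTER_CUBIC))
E
```

```text
t 24.3 p [0.5122 0.2415 0.0681] 0.0008 F [-0.1  -0.16 -2.05] 0.48 0.02182848619599717 [-9.000e+01 -2.000e-02  1.248e+01]
tip~ [0.5135 0.2428 0.0108]
to grasp [-0.07410844  0.84223062 -0.3480236 ]
```

View pics/s11.png

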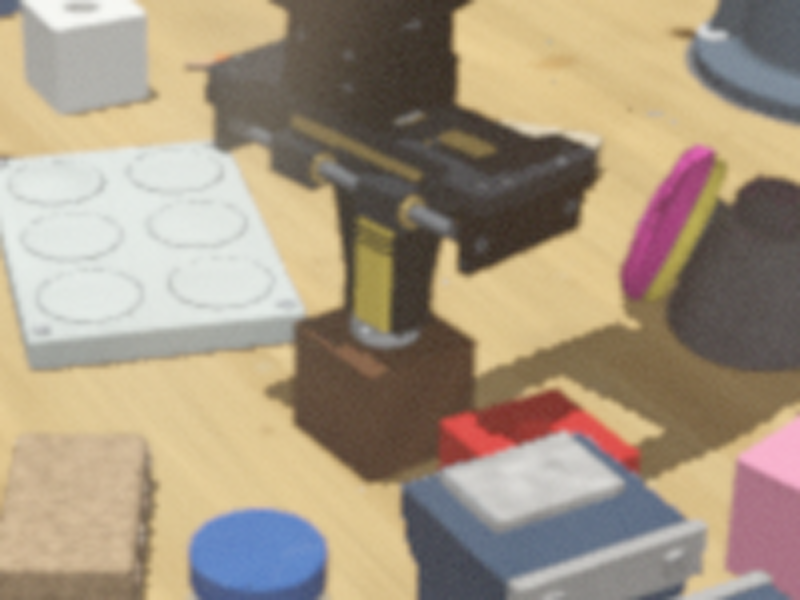

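>>> {"fn": "arm_command", "kwargs": {"moves": [[[0,0.5,0],[0,0,0],255],[[0,0.5,0],[0,0,0],255],[[0,0.5,0],[0,0,0],255]]}}

```text
time_s: 24.7
ee_pos: [0.5121, 0.2415, 0.0678]
orientation: [-1.571, 0.0, 0.218]
force: [-0.4, 0.1, -1.8]
gripper_width: 0.0216
```

>>> {"fn": "arm_command", "kwargs": {"moves": [[[0,0,0],[0,0,0],0],[[0,0,0],[0,0,0],0],[[0,0,0],[0,0,0],0],[[0,0,0],[0,0,0],0],[[0,0,0],[0,0,0],0]]}}

```text
time_s: 25.2
ee_pos: [0.5122, 0.2415, 0.0679]
orientation: [-1.571, -0.0, 0.218]
force: [0.0, 0.0, 0.1]
gripper_width: 0.0535
```

>>> {"fn": "arm_command", "kwargs": {"moves": [[[0,0,0],[0,0,0],0],[[0,0,0],[0,0,0],0],[[0,0,0],[0,0,0],0],[[0,0,0],[0,0,0],0],[[0,0,0],[0,0,0],0]]}}

```text
time_s: 25.7
ee_pos: [0.5122, 0.2415, 0.0678]
orientation: [-1.571, -0.0, 0.218]
force: [0.6, -0.2, 1.4]
gripper_width: 0.0858
```

>>> {"fn": "arm_command", "kwargs": {"moves": [[[0,-10,0],[0,0,0],0],[[0,-35,0],[0,0,0],0],[[0,-70,0],[0,0,0],0],[[0,-110,0],[0,0,0],0],[[0,-150,0],[0,0,0],0]]}}

```text
time_s: 26.2
ee_pos: [0.5118, 0.2414, 0.2197]
orientation: [-1.571, 0.0, 0.218]
force: [0.3, 0.1, -0.1]
gripper_width: 0.0872
```

>>> {"fn": "arm_command", "kwargs": {"moves": [[[0,0,0],[0,0,0],0],[[0,0,0],[0,0,0],0],[[0,0,0],[0,0,0],0],[[0,0,0],[0,0,0],0],[[0,0,0],[0,0,0],0]]}}

```text
time_s: 26.7
ee_pos: [0.5114, 0.2413, 0.2164]
orientation: [-1.571, 0.003, 0.218]
force: [0.7, -0.1, -0.0]
gripper_width: 0.0873
```

```bash
python3 st.py 3
python3 - <<'E'
from h import *
img=vision.camera('side');save('s12',cv2.resize(img[200:400,230:490],None,fx=3,fy=3,interpolation=cv2.INTER_CUBIC))
img=vision.camera('wrist');save('w12',cv2.resize(img[120:320,200:440],None,fx=3,fy=3,interpolation=cv2.INTER_CUBIC))
E
```

```text
t 26.8 p [0.5115 0.2413 0.2165] 0.0004 F [ 0.47 -0.14 -0.32] 0.29 0.08686851391579595 [-90.     0.12  12.48]
tip~ [0.5129 0.2427 0.1591]
```

View pics/s12.png

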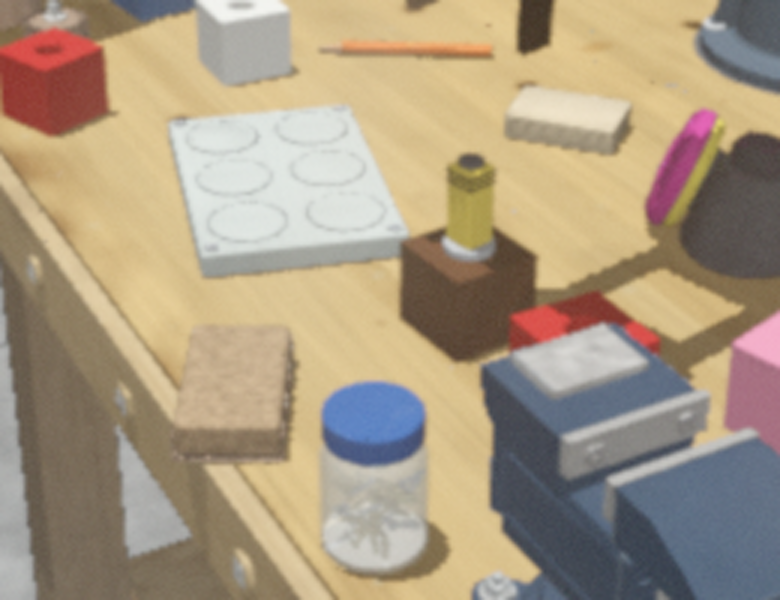

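View pics/w12.png

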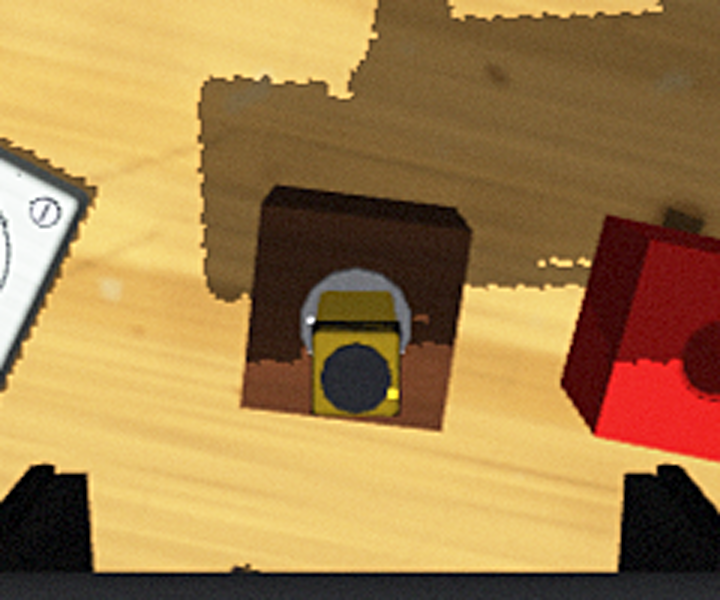

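The probe stands upright with its collar on the dark stand, the gripper is clear of it, and the bystanders are where they were. I'm handing in the job.

```bash
python3 -c "
from station import r
print(r.finish_job())"
```

```text
the job is handed in; nothing more can be done
None
```

I marked the high spot, put the probe back in its stand and handed the job in at about 27 s of the 67 s allowed. No verdict was reported.

**Finding the spot:** I touched all six spots lightly at the same height. By spring force:

| Spots | Tip pushed in | Reading |
|---|---|---|
| Four spots | about 0.4–1.2 mm | flush |
| (x −36, y 0) | about 2.5 mm | decoy |
| (x +36, y −70) | about 4.4 mm | high spot |

These steps match the stated heights of 1.75 and 3.5 mm. The spot coordinates follow my reading of the plate's axes from the images.

**Marking:** I pressed only on (+36, −70) and held for more than 1 s. The force was about 10.4 N, which means about 9.5 mm into the spring. The height reading gives about 10.3 mm. Both are well short of the end stop.

**Last checks:** The side and wrist pictures show the probe upright, its collar on the dark stand, and the open gripper well above it, touching nothing. The jar and sanding block looked where they were. The flap wheel is barely in that last view, but the arm never went near it.

**Disagreements:**
- The side camera's calibration was a pixel or so off near the plate; the scene camera agreed with the planned tip position.
- A few light touches showed 2–4 N sideways, probably friction while the arm settled. I lifted and re-centred by about 2 mm before the firm press.

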